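Assemble a candle lantern on its square board

ROBOT

A 6-joint arm with a two-finger parallel gripper is mounted at the origin on the work surface. World frame = base frame: x ahead of the robot, y to its left, z up, the work surface at z = 0. Lengths are in m, angles in rad, forces in N, time in s.
With the tool pointing down it reaches from about 0.275 to 0.75 m from the base axis. Payload 10.2 kg.
Tool frame: the origin (TCP) lies midway between the tips of the shut fingers; the grasp point (between the pads) lies 19 mm behind it (env.hold_point_z is the distance from the TCP to the grasp point, in m); z points along the fingers, y is the line along which they close (so a half turn about z gives the same grasp; the last joint's range is limited). The gripper opens to 85 mm and grips with 20 to 120 N. Pads are 22 mm wide; open, the fingers measure 114 mm over their backs; the gripper's body (76 mm by 85 mm) begins 54 mm behind the grasp point. The pads swing forward as they close: fully open they stand 13 mm farther back than shut.
Start: joints at [-1.382, 0.313, 1.498, -0, 1.331, -0.223], TCP at [0.21, -0.481, 0.231] pointing down, gripper open.
Joint ranges: [-2.94, 2.94], [-0.97, 2.17], [0.19, 2.56], [-1.23, 4.37], [0.02, 3.11], [-2.88, 2.88]. Speed limits (rad/s): [2.39, 2.39, 3.01, 3.14, 3.14, 3.14].

INTERFACE

Orientations are given as a unit quaternion [x, y, z, w].
In Python, from bench import env, kinematics, monitor, eyes, job gives the robot as it stands. The module is installed in compiled form; this text tells all that it offers. Calls block until the motion is done:
- env.reach(position, orientation): joint-space move of the TCP to a pose.
- env.movel(position, velocity=0.15, frame=None, guard=None): straight line of the TCP; frame=None keeps the orientation; velocity is the mean speed in m/s. With guard (N) it stops when the force on the tool has changed by that much, and returns True; else False.
- env.set_joints(angles): joint-space move.
- env.release() and env.close_gripper(effort=None): open the fingers fully, or close them until they stop; effort is the grip in N (None keeps the last).
- env.hold(seconds).
- kinematics.ik(position, orientation): joint angles nearest the present ones, or None.
- monitor.sense(): the state.
- eyes.grab_frame(name): name is "scene" or "top" or "wrist"; returns a dict with "frame" (480x640x3 uint8, red, green, blue), "mtx" (3x3 intrinsics, pixels), "view" (4x4, takes a point from world to camera coordinates). Camera axes: x right, y down, z forward; pixel columns grow to the right and rows downward; lengths in m; the calibration is good to about 2 mm. A picture is of the moment at which its call begins. There is no depth.
A pose or a line that the arm cannot do raises env.MotionError and nothing moves.
- job.hand_in(): hands the job in; it is judged then, once.
The state is a dict: "clock": time; "joints": joint angles; "qvel": joint speeds; "joint_efforts": joint torques, N m; "position": TCP position; "ee_rot": TCP orientation; "contact_force": force on the tool from outside, world axes, zero at the start; "ft_torque": the same for the moment, N m; "finger_gap": opening from 0.0 (shut) to 1.0 (fully open); "gripper_force": force on a finger pad.
Only numpy, scipy, OpenCV 4.12 (cv2) and the standard library are available. Lean on these libraries where they do the work, as an engineer would, in place of code of your own. Each camera call takes 0.05 s, during which the arm holds its last target. There are 200 camera calls.

TASK

Put the candle lantern together in the middle of the square wooden board, in this order: the small brass dish on the board, the slim candle standing in the dish, the terracotta sleeve over candle and dish so that it stands flat on the board, and last the wooden cap, knob up, seated on the sleeve. Set every part down gently, do not drop it. Leave the thick pillar candle, the round board and the flat wooden figure where they lie.

Things in the scene. Friction and masses are not known exactly. Their poses are not given: they have to be found in the camera images.
- board: Square dark wooden board, 104 x 104 mm, 18 mm thick, fixed to the table: the lantern is built at its centre. Origin at the centre of its underside (table level), z up, x and y parallel to its edges; its flat top is 18 mm above the origin.
- dish: Small round open brass drip dish, loose, outer diameter 48 mm, height 14 mm, rim wall 4 mm, floor 4 mm thick (inner diameter 40 mm). Origin at the centre of its underside, z up. About 60 g.
- candle: Slim off-white candle standing upright, loose, diameter 28 mm, height 65 mm, plus a thin 6 mm wick (look only). Origin at the centre of its foot, z up its axis. About 36 g.
- sleeve: Terracotta tube standing upright, loose, open at both ends, outer diameter 68 mm, inner diameter 61 mm, height 95 mm, with dark painted slits low round its wall. Origin at the centre of its lower opening (the end it stands on), z up its axis. About 130 g.
- cap: Wooden lantern cap, loose: a plug of 48 mm diameter and 6 mm height underneath (it stands on this), above it a disc of 76 mm diameter and 8 mm thickness, and on top a round knob of 24 mm diameter and 26 mm height; total height 40 mm. Origin at the centre of the plug's underside, z up towards the knob. The plug goes into the sleeve's mouth, the disc rests on its rim. About 60 g.
- pillar: Bystander: thick off-white pillar candle, loose, upright, diameter 56 mm, height 110 mm. Origin at the centre of its foot, z up.
- round_board: Bystander: round dark wooden board, loose, diameter 104 mm, 18 mm thick. Origin at the centre of its underside, z up.
- figure: Bystander: flat plywood figure lying on the table, loose, about 96 mm long (along its x), 44 mm wide, 9 mm thick. Its origin lies at table level, about 5 mm from the middle of its length.
Not all that is in view belongs to the job. What is shaped like the sleeve but green is not meant.

How it is judged:
On the way, in this order (a step that is already met when the one before it is completed fails the run):
1. the brass dish stands on the middle of the square board (horizontal distance between dish and board below 0.012 m and z of dish in the frame of board between 0.015 and 0.021 m and angle between dish's own z axis and vertical below 0.06 rad and linear speed of dish below 0.03 m/s), for 0.2 s.
2. the slim candle stands in the dish (horizontal distance between dish and board below 0.012 m and z of dish in the frame of board between 0.015 and 0.021 m and angle between each of dish, candle's own z axis and vertical below 0.06 rad and horizontal distance between candle and dish below 0.009 m and z of candle in the frame of board between 0.019 and 0.025 m and linear speed of candle below 0.03 m/s), for 0.2 s.
3. the sleeve stands on the board around dish and candle (horizontal distance between dish and board below 0.012 m and z of dish in the frame of board between 0.015 and 0.021 m and angle between each of dish, candle, sleeve's own z axis and vertical below 0.06 rad and horizontal distance between candle and dish below 0.009 m and z of candle in the frame of board between 0.019 and 0.025 m and horizontal distance between sleeve and board below 0.015 m and z of sleeve in the frame of board between 0.015 and 0.021 m and linear speed of sleeve below 0.03 m/s), for 0.2 s.
4. the cap is seated on the sleeve (horizontal distance between dish and board below 0.012 m and z of dish in the frame of board between 0.015 and 0.021 m and angle between each of dish, candle, sleeve, cap's own z axis and vertical below 0.06 rad and horizontal distance between candle and dish below 0.009 m and z of candle in the frame of board between 0.019 and 0.025 m and horizontal distance between sleeve and board below 0.015 m and z of sleeve in the frame of board between 0.015 and 0.021 m and horizontal distance between cap and sleeve below 0.01 m and z of cap in the frame of board between 0.104 and 0.11 m and linear speed of cap below 0.03 m/s), for 0.2 s.
At the end, for the whole second after the job is handed in: Dish on the board within 12 mm of its centre; slim candle standing on the dish floor; sleeve flat on the board around them, within 15 mm of centre; cap seated on the rim within 10 mm of the sleeve axis; heights within 3 mm, tilts under 0.06 rad, all released and at rest (all of step 4 and linear speed of each of dish, candle, sleeve below 0.03 m/s); the robot touches nothing.
It fails at once if a lantern part is dropped or knocked (moves faster than 0.5 m/s while not held by the fingers, as after a fall of about 13 mm) ((contact force between dish and the fingers below 0.05 N and linear speed of dish above 0.5 m/s) or (contact force between candle and the fingers below 0.05 N and linear speed of candle above 0.5 m/s) or (contact force between sleeve and the fingers below 0.05 N and linear speed of sleeve above 0.5 m/s) or (contact force between cap and the fingers below 0.05 N and linear speed of cap above 0.5 m/s)).
It fails at once if the pillar candle, the round board or the figure is moved by more than 30 mm (distance of any of pillar, round_board, figure from where it was at the start of the episode above 0.03 m).
It also fails if it takes over 112 s, if anything falls off the work surface, if the arm or the gripper's body presses on something with over 40 N, if the wrist force passes 120 N, or if a joint passes its speed limit or range.

## Working session

There is one attempt and no reset: what is moved stays moved. The work goes in short steps, each a Python script; the robot and the scene stay as the last script left them, time stands still between calls to the robot, and variables do not carry over. Pictures are saved under pics/ and viewed, at most 14 in all, crops included, and the job is handed in when it is done.

```bash
mkdir -p pics; python3 - <<'E'
from bench import env, kinematics, monitor, eyes, job
import cv2
for n in ["scene","top"]:
    f=eyes.grab_frame(n); cv2.imwrite(f"pics/{n}0.png",f["frame"][:,:,::-1]); print(n,f["mtx"].tolist(),f["view"].tolist())
s=monitor.sense(); print(s["clock"],s["position"],s["ee_rot"],env.hold_point_z)
E
```

```text
scene [[468.5474806603394, 0.0, 328.88170254768295], [0.0, 468.5474806603394, 238.92039970908226], [0.0, 0.0, 1.0]] [[-0.39793809654357803, 0.9173573134036512, 0.010041457270200841, 0.1407516293271303], [0.7475769911684881, 0.330595024513098, -0.5760517095215103, -0.3605065594328082], [-0.5317649044406226, -0.22172615838466023, -0.8173515749622289, 1.1356859165862965], [0.0, 0.0, 0.0, 1.0]]
top [[537.6234998239186, 0.0, 309.2156751058277], [0.0, 537.6234998239186, 231.77923761731964], [0.0, 0.0, 1.0]] [[0.010818285948610515, -0.999911121803831, 0.007791866409150406, 0.06294385904858721], [-0.9960381815415752, -0.011463567517663205, -0.08818462185166244, 0.46043512763432937], [0.08826610674821235, -0.0068069899935237045, -0.9960736716160815, 1.0235794020309175], [0.0, 0.0, 0.0, 1.0]]
0.1 [ 0.21006823 -0.48088686  0.23080459] [ 9.78885133e-01  2.04410267e-01  1.97944536e-05 -5.81628431e-04] 0.0187
```

View pics/scene0.png

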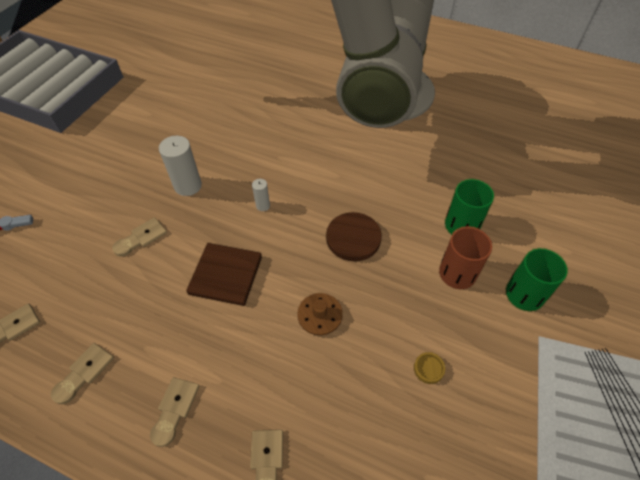

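View pics/top0.png

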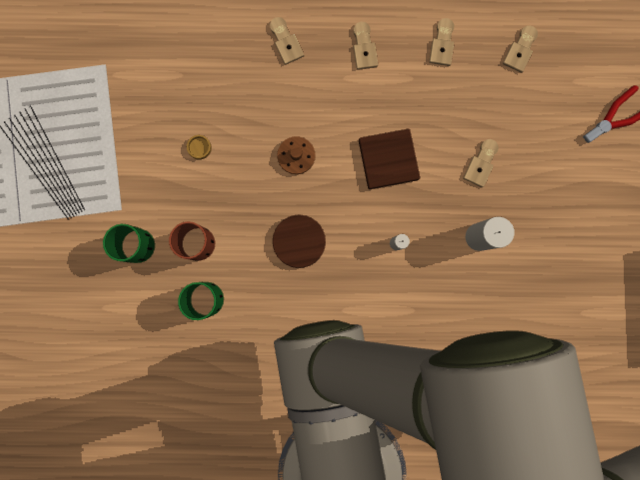

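The square board is at about (389,158) in the top view, with the dish at (199,147), cap at (296,153), slim candle at (402,241) and terracotta sleeve at (190,240) between two green tubes. I'll get rough positions from these, then hover over each one for a near look.

```bash
cat > h.py <<'E'
from bench import env, kinematics, monitor, eyes, job
import numpy as np, cv2
def quat(a): return [np.cos(a/2),np.sin(a/2),0,0]   # tool down; closing axis = (sin a,-cos a)
A=np.pi/2
def ray(f,uv,z):
    K,V=f["mtx"],f["view"]; R,t=V[:3,:3],V[:3,3]
    d=R.T@np.linalg.inv(K)@[uv[0],uv[1],1]; c=-R.T@t
    return c+d*(z-c[2])/d[2]
def proj(f,p):
    q=f["mtx"]@(f["view"]@[*p,1])[:3]; return q[:2]/q[2]
def save(n,im): cv2.imwrite(f"pics/{n}.png",im[:,:,::-1])
E
python3 - <<'E'
from h import *
f=eyes.grab_frame("top")
px=dict(sleeve=((190,240),.095),dish=((199,147),.014),cap=((296,153),.04),board=((389,158),.018),candle=((402,241),.065),pillar=((497,231),.11))
P={k:ray(f,*v) for k,v in px.items()}
for k,v in P.items(): print(k,v.round(3))
ims=[]
import pickle
fr={}
for k in ["candle","board","cap","dish","sleeve"]:
    env.reach([P[k][0],P[k][1],.26],quat(A))
    env.hold(.2)
    g=eyes.grab_frame("wrist"); fr[k]=g
    ims.append(g["frame"])
pickle.dump(fr,open("fr.pkl","wb"))
ims.append(ims[0]*0)
ims=[cv2.resize(i,(266,200),interpolation=cv2.INTER_AREA) for i in ims]
save("wrist_m",np.vstack([np.hstack(ims[:3]),np.hstack(ims[3:])]))
V=fr["candle"]["view"]; print(fr["candle"]["mtx"].round(1),V.round(3),(-V[:3,:3].T@V[:3,3]).round(3)); s=monitor.sense(); print(s["clock"],s["joints"])
E
```

```text
sleeve [0.436 0.283 0.095]
dish [0.626 0.288 0.014]
cap [0.61  0.095 0.04 ]
board [ 0.608 -0.088  0.018]
candle [ 0.441 -0.104  0.065]
pillar [ 0.457 -0.265  0.11 ]
[[418.8   0.  322. ]
 [  0.  418.8 245.7]
 [  0.    0.    1. ]] [[ 1.    -0.001  0.    -0.441]
 [-0.001 -0.947  0.321 -0.149]
 [-0.    -0.321 -0.947  0.374]
 [ 0.     0.     0.     1.   ]] [ 0.441 -0.022  0.402]
6.0667 [ 3.48559527e-01  2.82641344e-01  1.46387174e+00 -9.87883523e-06
  1.39557622e+00  3.49224146e-01]
```

View pics/wrist_m.png

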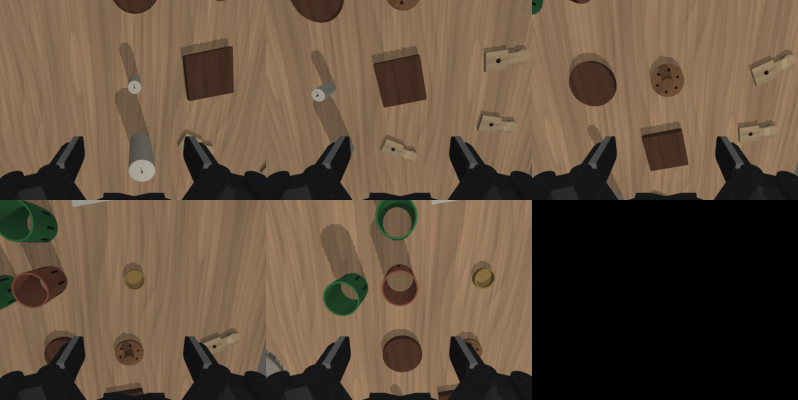

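The near views show each object clear of its neighbours. The candle top is at about (134,87) in tile 1, the board is square on at (400,80) in tile 2, and the sleeve sits between the green tubes in tile 5. Next I'll crop around the predicted positions and segment.

```bash
cat > seg.py <<'E'
from h import *
def mask(im,kind):
    h,s,v=cv2.split(cv2.cvtColor(im,cv2.COLOR_RGB2HSV)); h,s,v=[x.astype(int) for x in (h,s,v)]
    if kind=="candle": m=(s<45)&(v>125)
    if kind=="board": m=(v<85)&(h<15)
    if kind=="dish": m=(h>19)&(h<32)&(s>120)
    if kind=="sleeve": m=((h<9)|(h>172))&(s>130)
    if kind=="cap": m=(s>125)&(h<19)
    return m.astype(np.uint8)*255
def blob(m,near):
    m=cv2.morphologyEx(m,cv2.MORPH_OPEN,np.ones((3,3),np.uint8))
    cs=[c for c in cv2.findContours(m,cv2.RETR_EXTERNAL,cv2.CHAIN_APPROX_NONE)[0] if cv2.contourArea(c)>60]
    return min(cs,key=lambda c:abs(cv2.pointPolygonTest(c,(float(near[0]),float(near[1])),True)) if cv2.pointPolygonTest(c,(float(near[0]),float(near[1])),False)<0 else 0) if cs else None
E
python3 - <<'E'
from seg import *
import pickle
fr=pickle.load(open("fr.pkl","rb"))
P=dict(sleeve=(.436,.283,.095),dish=(.626,.288,.014),cap=(.61,.095,.014),board=(.608,-.088,.018),candle=(.441,-.104,.065))
tiles=[]
for k in ["candle","board","cap","dish","sleeve"]:
    f=fr[k]; im=f["frame"].copy(); uv=proj(f,P[k])
    c=blob(mask(im,k),uv)
    a=im.copy()
    if c is not None:
        cv2.drawContours(a,[c],-1,(0,255,255),1)
        e=cv2.fitEllipse(cv2.convexHull(c)); print(k,uv.round(),np.round(e,1).tolist() if 0 else e,cv2.contourArea(c),"->",ray(f,e[0],P[k][2]).round(4))
        if k=="board":
            r=cv2.minAreaRect(c); print(r); ap=cv2.approxPolyDP(c,8,True)[:,0]; print([ray(f,p,.018).round(4).tolist() for p in ap])
    u,v=int(uv[0]),int(uv[1]); 
    for x in (im,a): tiles.append(cv2.resize(cv2.copyMakeBorder(x,100,100,100,100,cv2.BORDER_CONSTANT)[v+30:v+170,u+20:u+180],(160*2//2,140)))
row=lambda i:cv2.resize(np.hstack(tiles[i::2]),None,fx=1,fy=1)
g=np.vstack([row(0),row(1)]); save("crops",g); print(g.shape)
E
```

```text
candle [323. 209.] ((323.1515808105469, 208.85850524902344), (31.11382293701172, 32.24358367919922), 79.47735595703125) 753.0 -> [ 0.4415 -0.1041  0.065 ]
board [323. 197.] ((323.6808776855469, 191.9255828857422), (141.19296264648438, 144.94544982910156), 147.29383850097656) 11830.5 -> [ 0.6089 -0.0831  0.018 ]
((323.6534118652344, 194.1579132080078), (110.31874084472656, 113.93187713623047), 78.31063079833984)
[[0.6464, -0.0275, 0.018], [0.5495, -0.0484, 0.018], [0.5691, -0.1466, 0.018], [0.6681, -0.1272, 0.018]]
cap [321. 195.] ((325.49530029296875, 192.6797637939453), (78.1594467163086, 78.45985412597656), 84.14842987060547) 4708.0 -> [0.6138 0.0974 0.014 ]
sleeve [321. 218.] ((298.1451416015625, 224.6115264892578), (13.105106353759766, 17.222890853881836), 15.70090389251709) 65.5 -> [0.4188 0.2781 0.095 ]
(280, 800, 3)
```

View pics/crops.png

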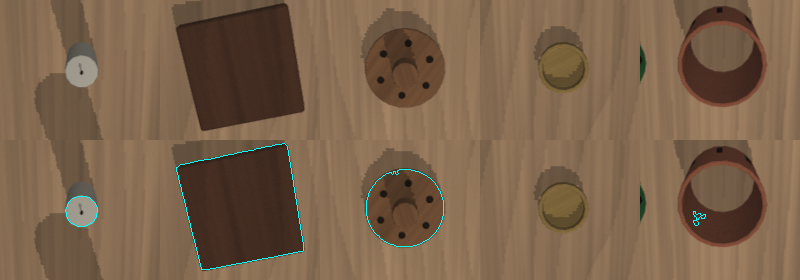

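The candle, board and cap contours fit well. In the crops the dish rim is centred at (564,68) and the sleeve rim at (722,63), and I'll read those two by hand. Dish first.

```bash
cat >> h.py <<'E'
def pick(xy,a,z,effort,zup=.26,zapp=None):
    env.reach([*xy,zup],quat(a))
    g=env.movel([*xy,z+.03],velocity=.15,guard=15)
    g2=env.movel([*xy,z],velocity=.05,guard=8)
    env.close_gripper(effort)
    s=monitor.sense(); print("pick",g,g2,s["position"].round(4),"gap",round(s["finger_gap"],3),"F",np.round(s["gripper_force"],1),"t",s["clock"])
def place(xy,a,z,zup=.26,zpre=.02):
    p=monitor.sense()["position"]; env.movel([p[0],p[1],zup],velocity=.15)
    env.reach([*xy,zup],quat(a))
    print("pre",env.movel([*xy,z+zpre],velocity=.12,guard=15))
    g=env.movel([*xy,z-.002],velocity=.02,guard=3)
    s=monitor.sense(); print("place",g,s["position"].round(4),"gap",round(s["finger_gap"],3),"t",s["clock"])
E
cat > d.py <<'E'
from seg import *
import pickle
fr=pickle.load(open("fr.pkl","rb"))
f=fr["dish"]; u=proj(f,(.626,.288,.014)); D=ray(f,(int(u[0])+4,int(u[1])-2),.014)
f2=fr["sleeve"]; u2=proj(f2,(.436,.283,.095)); S=ray(f2,(int(u2[0])+2.5,int(u2[1])-7),.095)
f3=fr["board"]; B=ray(f3,(323.65,194.5),.018)
print(D,S,B)
for (g,c) in ((f,u),(f2,u2)):
    hs=cv2.cvtColor(g["frame"],cv2.COLOR_RGB2HSV); x,y=int(c[0]),int(c[1]); print(hs[y-40:y+45:6,x+3].tolist())
E
python3 - <<'E'
from d import *
pick(D[:2],A,.002,40)
p=monitor.sense()["position"]; env.movel([p[0],p[1],.12],velocity=.12)
s=monitor.sense(); print(s["finger_gap"],s["gripper_force"])
save("dishheld",eyes.grab_frame("wrist")["frame"])
E
```

```text
[0.62954368 0.29030386 0.014     ] [0.43729679 0.28869506 0.095     ] [ 0.60887822 -0.08557657  0.018     ]
[[15, 96, 101], [15, 94, 100], [18, 127, 76], [19, 133, 123], [19, 132, 122], [19, 133, 121], [19, 134, 122], [19, 133, 121], [19, 133, 94], [19, 130, 94], [19, 134, 122], [15, 99, 141], [14, 99, 142], [15, 99, 141], [15, 99, 141]]
[[15, 98, 112], [15, 99, 111], [14, 96, 111], [15, 98, 112], [14, 96, 112], [15, 97, 118], [14, 95, 118], [11, 128, 80], [8, 136, 71], [8, 134, 74], [8, 134, 74], [8, 133, 75], [8, 138, 72], [15, 98, 156], [15, 99, 154]]
pick False False [0.6299 0.2904 0.0028] gap 0.536 F 41.3 t 9.7417
0.536992710920244 40.97274335101247
```

View pics/dishheld.png

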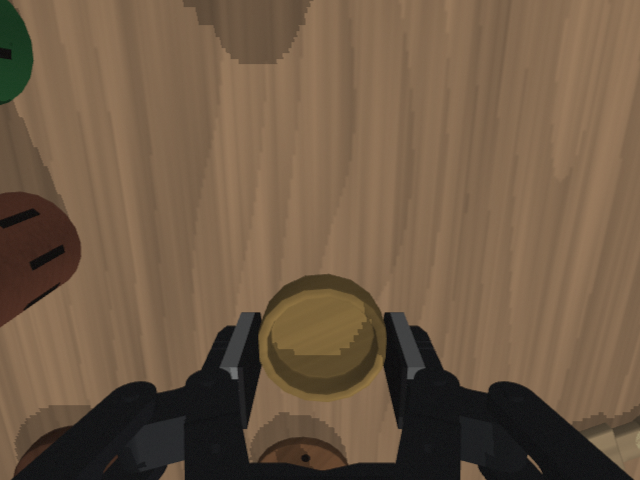

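The dish is held level between the pads, rim centre at about (323,345). I'll compute the in-hand y offset from that, then place it on the board.

```bash
python3 - <<'E'
from d import *
f=eyes.grab_frame("wrist"); p=monitor.sense()["position"]; c=ray(f,(323,344.5),p[2]-.0028+.014)
off=c[:2]-p[:2]; print("offset",off.round(4))
B=np.array([.6085,-.0865]); dy=np.clip(off[1],-.004,.004)
place([B[0],B[1]-dy],A,.0028+.018)
env.release(); p=monitor.sense()["position"]; env.movel([p[0],p[1],.26],velocity=.15); env.hold(.2)
f=eyes.grab_frame("wrist"); import pickle; pickle.dump(f,open("b.pkl","wb"))
u=proj(f,(*B,.018)).astype(int); save("dishplaced",cv2.resize(f["frame"][u[1]-100:u[1]+100,u[0]-120:u[0]+120],None,fx=3,fy=3,interpolation=cv2.INTER_CUBIC)); print(u,monitor.sense()["clock"])
E
```

```text
[0.62954368 0.29030386 0.014     ] [0.43729679 0.28869506 0.095     ] [ 0.60887822 -0.08557657  0.018     ]
[[15, 96, 101], [15, 94, 100], [18, 127, 76], [19, 133, 123], [19, 132, 122], [19, 133, 121], [19, 134, 122], [19, 133, 121], [19, 133, 94], [19, 130, 94], [19, 134, 122], [15, 99, 141], [14, 99, 142], [15, 99, 141], [15, 99, 141]]
[[15, 98, 112], [15, 99, 111], [14, 96, 111], [15, 98, 112], [14, 96, 112], [15, 97, 118], [14, 95, 118], [11, 128, 80], [8, 136, 71], [8, 134, 74], [8, 134, 74], [8, 133, 75], [8, 138, 72], [15, 98, 156], [15, 99, 154]]
offset [0.0004 0.001 ]
pre False
place True [ 0.6084 -0.0875  0.0208] gap 0.533 t 16.3583
[323 196] 18.8333
```

View pics/dishplaced.png

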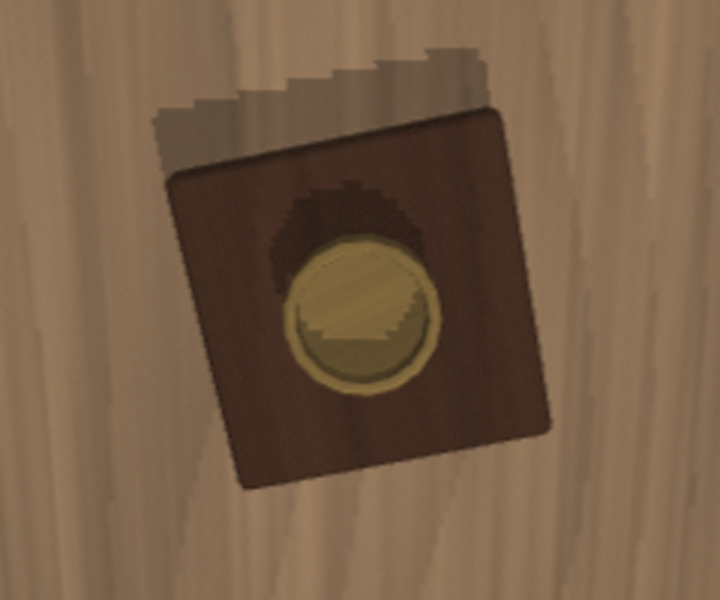

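The dish stands flat on the board, rim centre at crop (362,317), with the board centre at about (365,304). I'll compute the offset and go for the candle.

```bash
python3 - <<'E'
from h import *
import pickle
f=pickle.load(open("b.pkl","rb"))
u=lambda x,y:(323-120+x/3-.33,196-100+y/3-.33)
print("board",ray(f,u(365,304),.018).round(4),"dish",ray(f,u(362,317),.032).round(4))
pick([.4415,-.1041],A,.03,40)
p=monitor.sense()["position"]; env.movel([p[0],p[1],.2],velocity=.12); env.hold(.1)
s=monitor.sense(); print(s["finger_gap"],s["gripper_force"])
f=eyes.grab_frame("wrist"); pickle.dump(f,open("c.pkl","wb"))
print(s["position"],proj(f,[p[0],p[1],.235]))
save("candleheld",f["frame"])
E
```

```text
board [ 0.6095 -0.0865  0.018 ] dish [ 0.6085 -0.0875  0.032 ]
pick False False [ 0.4416 -0.1041  0.0302] gap 0.313 F 39.3 t 22.3417
0.314800174317088 39.30227027507499
[ 0.44141268 -0.10406808  0.19953723] [322.1550852  390.70341146]
```

View pics/candleheld.png

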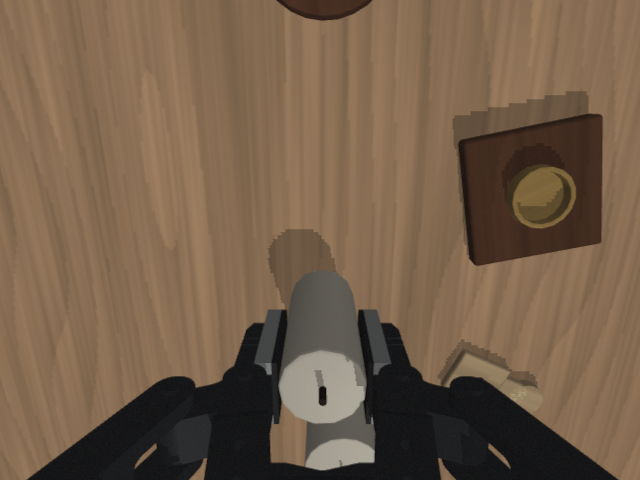

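The candle is held upright between the pads, its top centre at about (322,386). Placing it in the dish now.

```bash
python3 - <<'E'
from h import *
import pickle
f=pickle.load(open("c.pkl","rb")); s=monitor.sense()["position"]
c=ray(f,(322,386),s[2]-.0302+.065); dy=c[1]-s[1]; print("dy",dy)
place([.6085,-.0875-dy],A,.0302+.022,zpre=.022)
env.release(); p=monitor.sense()["position"]; env.movel([p[0],p[1],.26],velocity=.15); env.hold(.2)
f=eyes.grab_frame("wrist"); pickle.dump(f,open("b2.pkl","wb"))
u=proj(f,(.6085,-.0865,.018)).astype(int); save("candleplaced",cv2.resize(f["frame"][u[1]-100:u[1]+100,u[0]-120:u[0]+120],None,fx=3,fy=3,interpolation=cv2.INTER_CUBIC)); print(u,monitor.sense()["clock"])
E
```

```text
dy 0.0011894938339659655
pre False
place True [ 0.6084 -0.0886  0.0523] gap 0.317 t 28.025
[323 195] 30.4167
```

View pics/candleplaced.png

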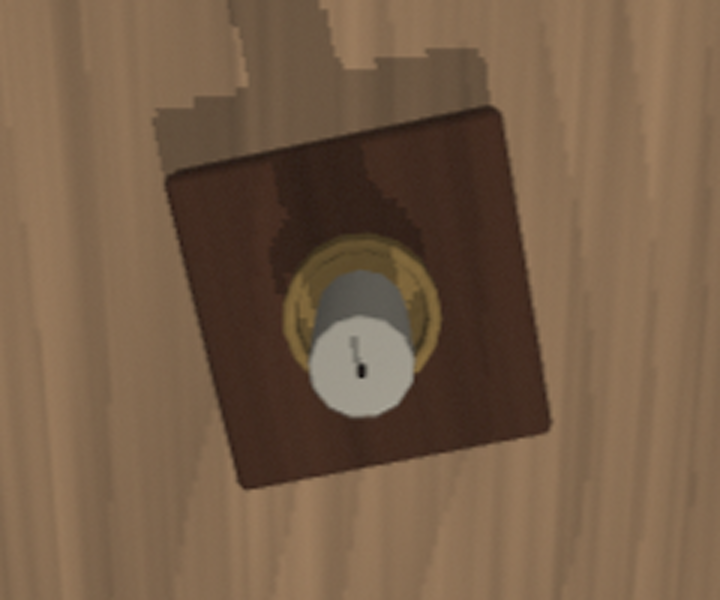

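The candle stands in the dish, touching down at the expected height. For the sleeve I'll put the wrist camera straight above it, so its outer contour is the rim alone.

```bash
python3 - <<'E'
from h import *
import pickle
a=np.radians(135); d=np.array([np.cos(a),np.sin(a)])*.082
S=np.array([.437,.288])
env.reach([*(S-d),.28],quat(a)); env.hold(.2)
f=eyes.grab_frame("wrist"); im=f["frame"].copy(); V=f["view"]; print("cam",(-V[:3,:3].T@V[:3,3]).round(3))
h,s,v=[x.astype(int) for x in cv2.split(cv2.cvtColor(im,cv2.COLOR_RGB2HSV))]
m=((h<13)&(s>112)&(v>25)).astype(np.uint8)*255
u=proj(f,(*S,.095)); roi=np.zeros_like(m); cv2.circle(roi,(int(u[0]),int(u[1])),80,255,-1); m=cv2.morphologyEx(m&roi,cv2.MORPH_OPEN,np.ones((2,2),np.uint8))
c=max(cv2.findContours(m,cv2.RETR_EXTERNAL,cv2.CHAIN_APPROX_NONE)[0],key=cv2.contourArea)
q=cv2.convexHull(c)[:,0]; w=np.array([ray(f,p,.095)[:2] for p in q],np.float32)
e=cv2.fitEllipse(w); print("sleeve",e,cv2.minEnclosingCircle(w))
cv2.polylines(im,[q],True,(0,255,255),1); save("sl",im[max(0,int(u[1])-120):int(u[1])+120,int(u[0])-150:int(u[0])+150]); print(u,monitor.sense()["clock"])
E
```

```text
cam [0.437 0.288 0.422]
sleeve ((0.4376641809940338, 0.2870350182056427), (0.06709003448486328, 0.06731492280960083), 64.53551483154297) ((0.4376565217971802, 0.2870267927646637), 0.03387288376688957)
[321.9763809  103.43432306] 31.9417
```

View pics/sl.png

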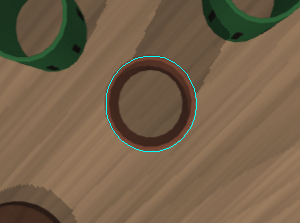

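The rim contour fits a 67 mm circle centred at (.4377,.2870), with both green tubes well clear of the finger diagonal. Picking the sleeve.

```bash
python3 - <<'E'
from h import *
import pickle
a=np.radians(135)
pick([.4377,.2870],a,.05,50)
p=monitor.sense()["position"]; env.movel([p[0],p[1],.26],velocity=.12); env.hold(.1)
s=monitor.sense(); print(s["finger_gap"],s["gripper_force"])
f=eyes.grab_frame("wrist"); pickle.dump(f,open("s.pkl","wb"))
print(s["position"],proj(f,[p[0],p[1],s["position"][2]+.045]))
save("sleeveheld",f["frame"])
E
```

```text
pick False False [0.438  0.2871 0.0508] gap 0.797 F 56.3 t 34.7833
0.7892467680823386 56.34842287749052
[0.43792987 0.28708402 0.25959284] [321.5867892  412.08602157]
```

View pics/sleeveheld.png

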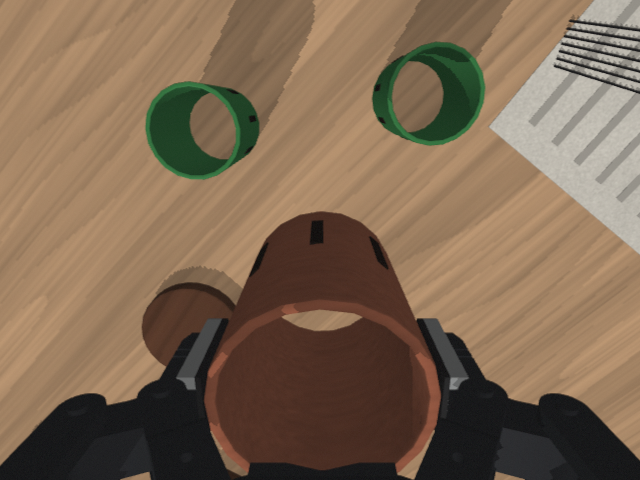

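The sleeve is held upright, with its rim centred on the predicted pixel (322,412), so there is no in-hand offset. Lowering it over the candle and dish.

```bash
python3 - <<'E'
from h import *
import pickle
a=np.radians(135)
place([.6088,-.0872],a,.0508+.018)
s=monitor.sense(); print(s["contact_force"].round(1))
E
```

```text
pre False
place True [ 0.6087 -0.0872  0.0688] gap 0.795 t 41.1
[-0.1 -0.1  5. ]
```

The sleeve touched down at exactly the expected height. I'll release it, view it from directly above, then locate the cap the same way.

```bash
python3 - <<'E'
from h import *
import pickle
def look(C,z,fn):
    env.reach([C[0],C[1]-.082,.28],quat(A)); env.hold(.2)
    f=eyes.grab_frame("wrist"); im=f["frame"].copy()
    h,s,v=[x.astype(int) for x in cv2.split(cv2.cvtColor(im,cv2.COLOR_RGB2HSV))]
    u=proj(f,(*C,z)); m=fn(h,s,v).astype(np.uint8)*255
    roi=np.zeros_like(m); cv2.circle(roi,(int(u[0]),int(u[1])),75,255,-1); m=cv2.morphologyEx(m&roi,cv2.MORPH_OPEN,np.ones((3,3),np.uint8))
    c=max(cv2.findContours(m,cv2.RETR_EXTERNAL,cv2.CHAIN_APPROX_NONE)[0],key=cv2.contourArea)
    q=cv2.convexHull(c)[:,0]; w=np.array([ray(f,p,z)[:2] for p in q],np.float32)
    print(cv2.fitEllipse(w)); cv2.polylines(im,[q],True,(0,255,255),1)
    return cv2.copyMakeBorder(im,60,0,0,0,cv2.BORDER_CONSTANT)[int(u[1])-40:int(u[1])+160,int(u[0])-130:int(u[0])+130]
env.release(); p=monitor.sense()["position"]; env.movel([p[0],p[1],.28],velocity=.15)
t1=look((.6088,-.0872),.113,lambda h,s,v:(h<13)&(s>112)&(v>60))
t2=look((.6125,.097),.014,lambda h,s,v:(s>115)&(h<19))
save("check",cv2.resize(np.hstack([t1,t2]),None,fx=1.5,fy=1.5)); print(monitor.sense()["clock"])
E
```

```text
((0.6093390583992004, -0.08732696622610092), (0.08844795823097229, 0.11032073944807053), 17.15894317626953)
((0.6138046383857727, 0.09578683972358704), (0.07462676614522934, 0.07475370168685913), 166.1396942138672)
44.9333
```

View pics/check.png

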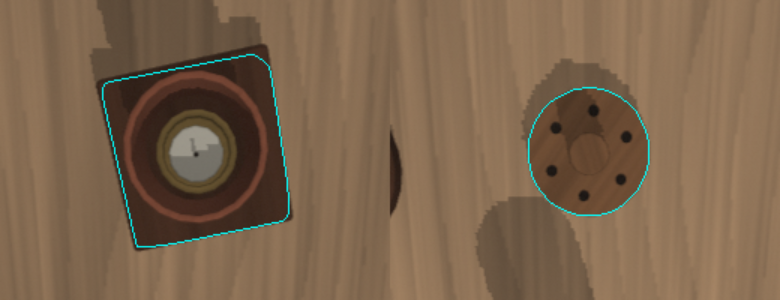

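The sleeve, dish and candle are concentric: rim ring at crop (195,145), candle at (196,153). The cap centre is measured at (.6138,.0958). Picking the cap by its knob.

```bash
python3 - <<'E'
from h import *
pick([.6138,.0958],A,.018,40)
p0=monitor.sense()["position"]; env.movel([p0[0],p0[1],.25],velocity=.12); env.hold(.1)
s=monitor.sense(); p=s["position"]; print(s["finger_gap"],s["gripper_force"],p0[2])
f=eyes.grab_frame("wrist"); print(p,proj(f,[p[0],p[1],p[2]-p0[2]+.04]),proj(f,[p[0],p[1],p[2]-p0[2]+.014]))
save("capheld",f["frame"])
E
```

```text
pick False False [0.614  0.0958 0.0183] gap 0.264 F 39.3 t 48.2667
0.2637597667486086 39.18178975582123 0.018278026638397372
[0.61387654 0.09580843 0.24959245] [321.65849879 363.94984253] [321.74584938 325.17949836]
```

View pics/capheld.png

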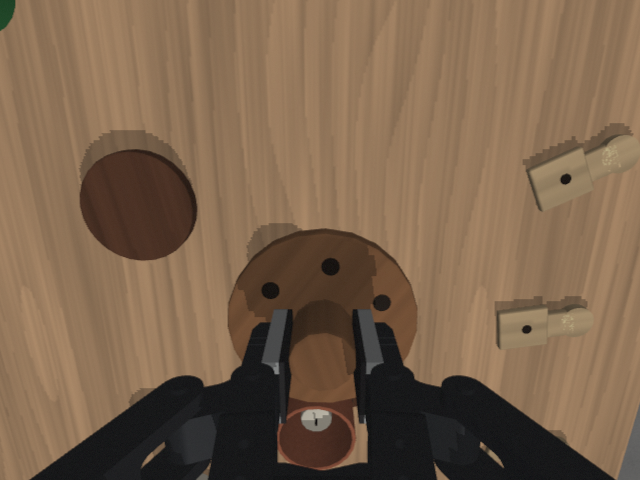

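The cap is held level and knob up: knob top at about (322,363) against a predicted (322,364), disc centred at x=322. Seating it on the sleeve.

```bash
python3 - <<'E'
from h import *
place([.6088,-.0875],A,.0183+.107,zup=.28,zpre=.025)
s=monitor.sense(); print(s["contact_force"].round(1))
E
```

```text
pre False
place True [ 0.6088 -0.0875  0.1253] gap 0.261 t 53.9833
[-0.1 -0.5  5.9]
```

Contact came at z = 0.1253, exactly the seated height. I'll release, retract and do a final check.

```bash
python3 - <<'E'
from h import *
env.release(); p=monitor.sense()["position"]; env.movel([p[0],p[1],.27],velocity=.12)
env.reach([.5,.1,.3],quat(A)); env.hold(.3)
t=eyes.grab_frame("scene"); u=proj(t,(.609,-.087,.07)).astype(int)
save("final",cv2.resize(t["frame"][u[1]-100:u[1]+80,max(0,u[0]-120):u[0]+120],None,fx=3,fy=3)); print(u,monitor.sense()["clock"])
E
```

```text
[219 254] 57.2083
```

View pics/final.png

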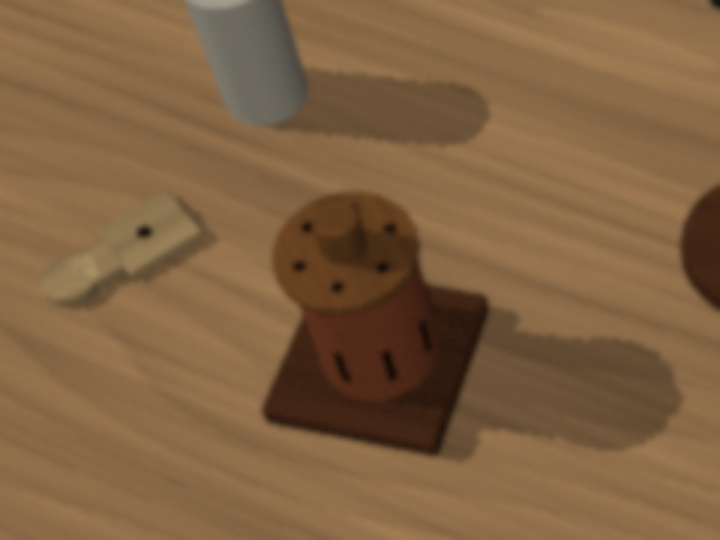

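The lantern stands assembled in the middle of the board, cap level at crop (345,250), and the bystanders in view look undisturbed. Handing in.

```bash
python3 -c "
from bench import job
print(job.hand_in())"
```

```text
the job is handed in; nothing more can be done
None
```

The lantern is assembled in order on the square board and handed in at about 57 s of the 112 s allowed; each part touched down at its expected height, but the hand-in call returned no verdict.

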